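Click the day-colour wheel to blue, then feed a label

ROBOT

A 7-joint arm with a two-finger parallel gripper is mounted at the origin on the work surface. World frame = base frame: x ahead of the robot, y to its left, z up, the work surface at z = 0. Lengths are in m, angles in rad, forces in N, time in s.
With the tool pointing down it reaches from about 0.425 to 0.925 m from the base axis. Payload 6.8 kg.
Tool frame: the origin (TCP) lies between the finger pads; the fingertips stand manip.tcp_to_tips ahead of it and the grasp point (between the pads) is the TCP (manip.tcp_to_tips is the distance from the TCP to the fingertips, in m); z points along the fingers, y is the line along which they close (so a half turn about z gives the same grasp; the last joint's range is limited). The gripper opens to 88 mm and grips with 3 to 60 N. Pads are 20 mm wide; open, the fingers measure 115 mm over their backs; the gripper's body (75 mm by 178 mm) begins 61 mm behind the grasp point.
Start: joints at [-1.264, 0.477, 0.022, 1.555, -0.011, 1.109, -0.083], TCP at [0.272, 0.618, 0.242] pointing down, gripper open.
Joint ranges: [-2.96, 2.96], [-0.34, 2.1], [-1.41, 1.46], [0.24, 2.44], [-1.37, 4.51], [0.17, 1.92], [-2.96, 2.96]. Speed limits (rad/s): [2.39, 2.39, 3.14, 3.14, 3.14, 3.14, 3.14].

INTERFACE

Orientations are given as a unit quaternion [w, x, y, z].
In Python, from bench import manip, kinematics, vision, job_done gives the robot as it stands. Calls block until the motion is done:
- manip.move_pose(position, orientation): joint-space move of the TCP to a pose.
- manip.movel(position, attitude=None, speed=0.15): straight line of the TCP; attitude=None keeps the orientation; speed is the mean speed in m/s.
- manip.goto_joints(angles): joint-space move.
- manip.open_jaws() and manip.gripper_close(strength=None): open the fingers fully, or close them until they stop; strength is the grip in N (None keeps the last).
- manip.sleep(seconds).
- kinematics.solve_ik(position, orientation): joint angles nearest the present ones, or None.
- vision.read_camera(name): name is "side" or "top"; returns a dict with "pixels" (400x640x3 uint8, red, green, blue), "K" (3x3 intrinsics, pixels), "xyz" and "rotation" of the camera in the world. Camera axes: x right, y up, looking along -z (the intrinsics and any distortion apply to the point x, -y, -z); pixel columns grow to the right and rows downward; lengths in m; the calibration is good to about 2 mm. A picture is of the moment at which its call begins. There is no depth.
A pose or a line that the arm cannot do raises manip.Unreachable and nothing moves.
- job_done(): hands the job in; it is judged then, once.
Readings, each from a call of its own:
- manip.get_time_s(): time.
- manip.get_joint_positions(): joint angles.
- manip.get_joint_velocities(): joint speeds.
- manip.get_joint_efforts(): joint torques, N m.
- manip.get_eef_pos(): TCP position.
- manip.get_ee_rot(): TCP orientation.
- manip.get_force(): force on the tool from outside, world axes, zero at the start.
- manip.get_wrist_torque(): the same for the moment, N m.
- manip.get_gripper_width(): finger opening in m.
- manip.get_finger_force(): force on a finger pad.
Only numpy, scipy, OpenCV 4.12 (cv2) and the standard library are available. Lean on these libraries where they do the work, as an engineer would, in place of code of your own. Each camera call takes 0.05 s, during which the arm holds its last target. There are 200 camera calls.

TASK

With a fingertip, flick the edge tabs of the day-colour wheel on the label station round, click by click and either way, until the blue tab sits in its click at the pointer. Only then push the green feed button right down with a fingertip and let it come back up. Be gentle with the wheel, do not press the button while any other colour is at the pointer, and leave the cups, jar, spoon and pastry cutter around the station where they are, unlifted.

Things in the scene. Friction and masses are not known exactly. Their poses are not given: they have to be found in the camera images.
- station: grey label station fixed to the bench, box 170 (x) x 240 (y) x 42 mm high; origin: centre of its underside; front (-x) towards the robot. On it: wheel axis at (-40, 50) mm, green button at (-45, -68), black pointer block (x 31 to 61, y 39 to 61, top z 71) with a white diamond, white label hood (x 10 to 80, y -113 to -23, top z 86)
- day_wheel (a joint): angle of the wheel (rad), growing counter-clockwise from above, endless. Blue is at the pointer at 0 and every whole turn (6.283). Seven spring clicks a turn, 0.8976 rad each; it rests at multiples of this (very rarely it starts balanced half-way). Past half a click it snaps on to the next rest, short of that it falls back; about 3 N at a tab turns it
- wheel_center (a point): centre of the day-colour wheel (axis upright), 62 mm above the bench. Grey disc of radius 44 mm, 14 mm thick, with seven even tabs out to radius 62 mm, each 10 mm wide with a round end, 16 mm high (z 54 to 70 mm), gaps 40 mm wide near the tips; counter-clockwise from above: blue, white, red, green, black, yellow, brown. 12 mm free below it; its front edge overhangs the station's front by up to 17 mm
- blue_tab (a point): point on the blue tab at mid-height, 56 mm from the wheel's axis, 6 mm inside the tab's outer end
- pointer_mark (a point): where the blue tab's point must come: 56 mm from the wheel's axis along the station's +x (far side), just inside the pointer block, at the wheel's mid-height; fixed to the station
- feed (a joint): travel of the feed button: 0 up, 0.006 m fully down; springs back; 1.5 N starts it, 5 N takes it fully down
- feed_top (a point): centre of the top face of the green feed button (32 mm across, in a black collar 48 mm across), 60 mm above the bench when up; it is pushed straight down
- cup_a_mid (a point): empty foil baking cup, 68 mm across the rim, 48 mm at the foot, 26 mm high, loose; the point is on its axis half-way up. To be left alone (on the tray)
- cup_b_mid (a point): empty foil baking cup, 68 mm across the rim, 48 mm at the foot, 26 mm high, loose; the point is on its axis half-way up. To be left alone (on the tray)
- cup_c_mid (a point): empty foil baking cup, 68 mm across the rim, 48 mm at the foot, 26 mm high, loose; the point is on its axis half-way up. To be left alone (right of the station)
- cup_d_mid (a point): empty foil baking cup, 68 mm across the rim, 48 mm at the foot, 26 mm high, loose; the point is on its axis half-way up. To be left alone (beyond the station)
- spice_jar_mid (a point): loose spice jar with orange cap, 48 mm across, 85 mm high, left of the station; the point is at its centre. To be left alone
- spoon_grip (a point): loose spoon, 160 mm long, lying in front of the station; the point is on its handle. To be left alone
- cutter_center (a point): loose solid copper pastry cutter, 56 mm across, 40 mm high, beyond the station's right corner; the point is its centre. To be left alone
- tray: fixed aluminium sheet tray 260 (x) x 200 (y) mm, 18 mm rim, at the robot's right; foil cups in it reach 30 mm; origin under its centre

How it is judged:
By the outcome, as a careful person would: the job done as asked, in the order asked, and still so for the second after the job is handed in, with the robot touching nothing.
It also fails if it takes over 54 s, if anything falls off the work surface, if the arm or the gripper's body presses on something with over 40 N, if the wrist force passes 120 N, or if a joint passes its speed limit or range.

## Working session

There is one attempt and no reset: what is moved stays moved. The work goes in short steps, each a Python script; the robot and the scene stay as the last script left them, time stands still between calls to the robot, and variables do not carry over. Pictures are saved under pics/ and viewed, at most 10 in all, crops included, and the job is handed in when it is done.

```bash
mkdir -p pics; ls; python3 - <<'E'
from bench import manip,vision
import cv2,numpy as np
for n in("top","side"):
    c=vision.read_camera(n);cv2.imwrite(f"pics/{n}0.png",c["pixels"][:,:,::-1]);print(n,c["K"],c["xyz"],c["rotation"],[k for k in c])
print(manip.tcp_to_tips,manip.get_ee_rot(),manip.get_time_s())
E
```

```text
pics
top [[512.24662299   0.         328.09537233]
 [  0.         512.24662299 190.21507756]
 [  0.           0.           1.        ]] [ 0.44130495 -0.1086921   1.51593303] [-0.697937   -0.04282678  0.0269464   0.71436944] ['pixels', 'K', 'xyz', 'rotation']
side [[479.58015348   0.         310.59159743]
 [  0.         479.58015348 199.3686423 ]
 [  0.           0.           1.        ]] [ 0.29065507 -0.94422649  0.76141709] [ 0.88436475  0.43391596 -0.08219543 -0.15119471] ['pixels', 'K', 'xyz', 'rotation']
0.019 [-1.07398881e-04  2.05920119e-01  9.78568468e-01 -8.03480464e-04] 0.1
```

View pics/top0.png

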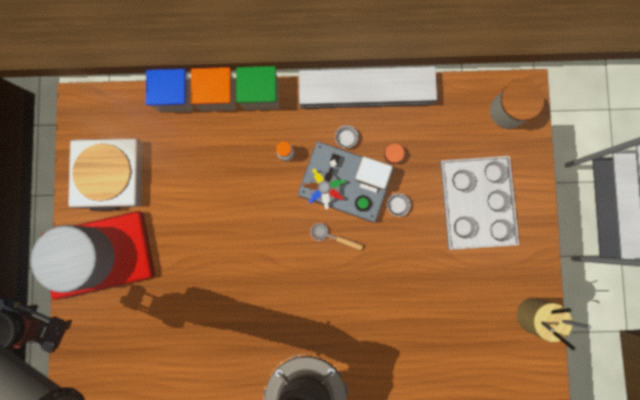

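View pics/side0.png

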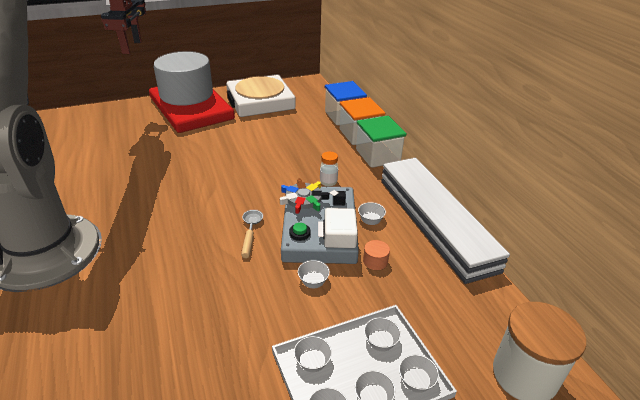

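The top view shows the station at about (348,182), turned slightly clockwise. The wheel is near (325,188), the green button at (363,203), the spoon in front at (335,236), cups at (346,136) and (398,204), the cutter at (395,153) and the jar at (285,150). I'll zoom in next.

```bash
cat > h.py <<'E'
import numpy as np,cv2
from scipy.spatial.transform import Rotation as R
from bench import manip,vision,kinematics
def rot(c): q=c["rotation"]; return R.from_quat([q[1],q[2],q[3],q[0]])
def ray(c,u,v,z):
    K=c["K"];d=rot(c).apply([(u-K[0,2])/K[0,0],-(v-K[1,2])/K[1,1],-1.])
    p=np.array(c["xyz"]);return p+d*(z-p[2])/d[2]
def proj(c,P):
    K=c["K"];p=rot(c).inv().apply(np.array(P)-c["xyz"]);return K[0,0]*p[0]/-p[2]+K[0,2],-K[1,1]*p[1]/-p[2]+K[1,2]
def mask(c,lo,hi,box):
    h=cv2.cvtColor(c["pixels"],cv2.COLOR_RGB2HSV);m=cv2.inRange(h,lo,hi);k=np.zeros_like(m);x0,y0,x1,y1=box;k[y0:y1,x0:x1]=m[y0:y1,x0:x1];return k
def blobs(m,amin=6):
    n,l,s,ce=cv2.connectedComponentsWithStats(m);return [(int(s[i,4]),ce[i]) for i in range(1,n) if s[i,4]>=amin]
E
python3 - <<'E'
from h import *
C={n:vision.read_camera(n) for n in("top","side")}
B={"top":(295,130,400,225),"side":(260,165,400,275)}
ims=[]
for n,c in C.items():
    for nm,lo,hi in(("green",(45,120,40),(80,255,255)),("blue",(105,120,60),(125,255,255)),("yellow",(24,150,120),(33,255,255)),("red",(0,190,100),(6,255,255)),("red2",(174,180,80),(180,255,255))):
        for a,ce in blobs(mask(c,lo,hi,B[n])): 
            z=.06 if nm=="green" and a>60 else .07
            print(n,nm,a,ce.round(1),ray(c,*ce,z).round(4))
    x0,y0,x1,y1=B[n];ims.append(cv2.resize(c["pixels"][y0:y1,x0:x1,::-1],None,fx=7 if n=="top" else 5.5,fy=7 if n=="top" else 5.5,interpolation=cv2.INTER_CUBIC))
cv2.imwrite("pics/topz.png",ims[0][:600]);cv2.imwrite("pics/sidez.png",ims[1][:600])
# station slate top face in top view
c=C["top"];h=cv2.cvtColor(c["pixels"],cv2.COLOR_RGB2HSV)
print(h[207,345],h[170,310],c["pixels"][207,345])
m=mask(c,(95,20,50),(125,120,170),B["top"]);cn=max(cv2.findContours(m,0,1)[0],key=cv2.contourArea)
r=cv2.minAreaRect(cn);b=cv2.boxPoints(r);print(r);P=np.array([ray(c,*p,.042)for p in b]);print(P.round(4),np.linalg.norm(P-np.roll(P,1,0),axis=1))
E
```

```text
top green 64 [336.5 182.8] [ 0.6067 -0.1021  0.06  ]
top green 100 [362.7 202.8] [ 0.5474 -0.1752  0.06  ]
top blue 71 [314.9 196.1] [ 0.5691 -0.0401  0.07  ]
top yellow 76 [317.7 176.2] [ 0.6256 -0.0491  0.07  ]
top red 47 [335.1 193.9] [ 0.5738 -0.0973  0.07  ]
side green 108 [313.8 202.3] [ 0.6122 -0.1035  0.06  ]
side green 142 [299.5 228.4] [ 0.5495 -0.1818  0.06  ]
side blue 86 [288.7 188.5] [ 0.5684 -0.0443  0.07  ]
side yellow 60 [313.2 185.8] [ 0.6288 -0.0533  0.07  ]
side red 84 [298.8 203.1] [ 0.5731 -0.1071  0.07  ]
[104  20 142] [ 90  11 143] [131 137 142]
((351.8533630371094, 175.65199279785156), (44.35697555541992, 21.19615936279297), 75.57923126220703)
[[ 0.6848 -0.1025  0.042 ]
 [ 0.6987 -0.1626  0.042 ]
 [ 0.5725 -0.191   0.042 ]
 [ 0.5587 -0.1314  0.042 ]] [0.12937895 0.0616856  0.12939076 0.06114444]
```

View pics/topz.png

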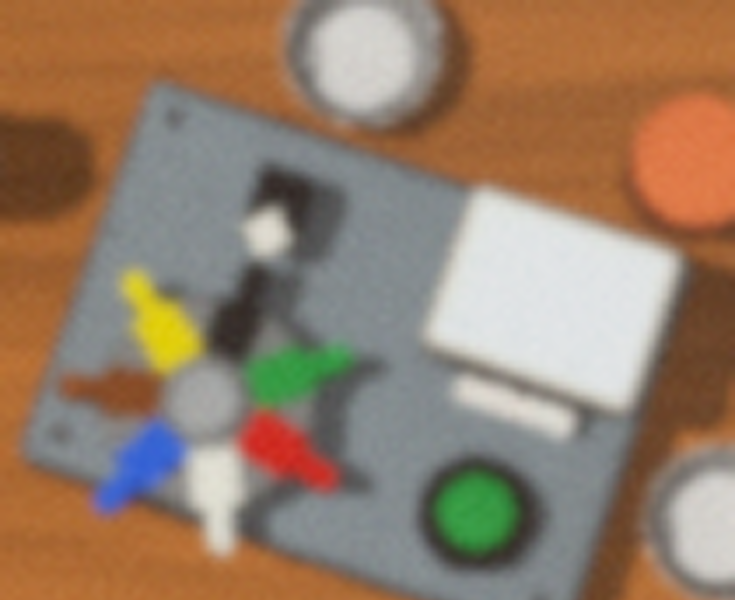

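View pics/sidez.png

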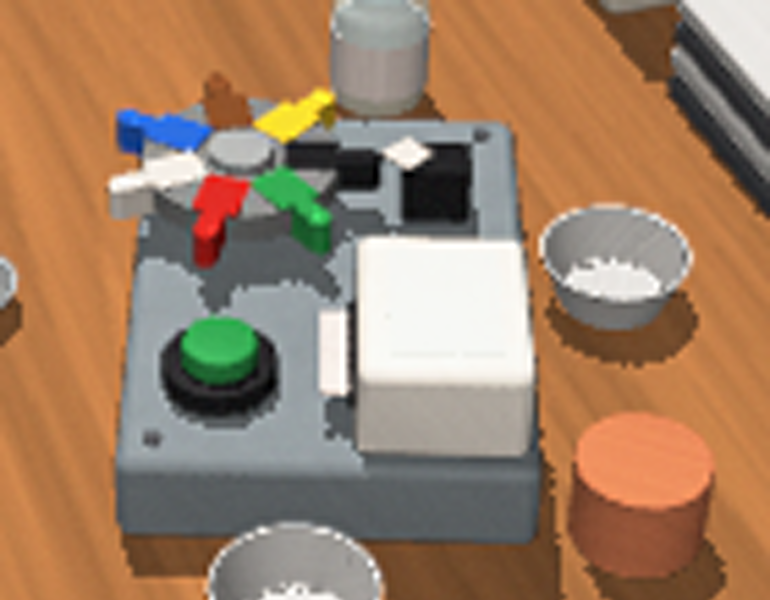

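The black tab is at the pointer, so blue needs three clicks clockwise (yellow, then brown, then blue). In the top crop the station corners are at (155,80), (25,460) and (690,255). The hub is at (205,398), the button at (475,512) and the pointer diamond at (268,230).

```bash
python3 - <<'E'
from h import *
c=vision.read_camera("top");s=vision.read_camera("side")
px=lambda u,v:(295+u/7-.43,130+v/7-.43)
loc=[((155,80),(85,120,42)),((25,460),(-85,120,42)),((690,255),None),((205,398),(-40,50,72)),((475,512),(-45,-68,60)),]
L=[];W=[]
for p,l in loc:
    if l is None: continue
    w=ray(c,*px(*p),l[2]/1000);print(l,w.round(4));L.append(l);W.append(w)
# side points (crop scale 5.5): button top centre, hub, right-front top corner
q=lambda u,v:(260+u/5.5-.41,165+v/5.5-.41)
for p,l in[((219,345),(-45,-68,60)),((240,150),(-40,50,72)),((122,462),(-85,-120,42)),((535,462),(85,-120,42)),((508,125),(85,120,42))]:
    w=ray(s,*q(*p),l[2]/1000);print("side",l,w.round(4));L.append(l);W.append(w)
L=np.array(L)/1000;W=np.array(W)
def fit(L,W):
    l=L[:,:2]-L[:,:2].mean(0);w=W[:,:2]-W[:,:2].mean(0)
    a=np.arctan2((l[:,0]*w[:,1]-l[:,1]*w[:,0]).sum(),(l*w).sum());Rm=np.array([[np.cos(a),-np.sin(a)],[np.sin(a),np.cos(a)]])
    t=W[:,:2].mean(0)-Rm@L[:,:2].mean(0);return a,Rm,t
for sl in(slice(0,4),slice(4,9),slice(0,9)):
    a,Rm,t=fit(L[sl],W[sl]);print("yaw",a,"t",t,"wheel",Rm@[-.04,.05]+t,"btn",Rm@[-.045,-.068]+t,"res",(W[sl,:2]-L[sl,:2]@Rm.T-t).round(4).tolist())
E
```

```text
(85, 120, 42) [ 0.7329 -0.0471  0.042 ]
(-85, 120, 42) [0.5751 0.0098 0.042 ]
(-40, 50, 72) [ 0.5958 -0.066   0.072 ]
(-45, -68, 60) [ 0.5478 -0.1744  0.06  ]
side (-45, -68, 60) [ 0.5506 -0.1782  0.06  ]
side (-40, 50, 72) [ 0.5965 -0.0713  0.072 ]
side (-85, -120, 42) [ 0.4985 -0.2128  0.042 ]
side (85, -120, 42) [ 0.6528 -0.2657  0.042 ]
side (85, 120, 42) [ 0.7338 -0.0548  0.042 ]
yaw -0.358479745953053 t [ 0.61332142 -0.12886328] wheel [ 0.59340672 -0.06800768] btn [ 0.54732415 -0.17675232] res [[-0.0021, -0.0008], [-0.0008, -0.0035], [0.0024, 0.002], [0.0005, 0.0023]]
yaw -0.359154234651652 t [ 0.61612348 -0.13071851] wheel [ 0.59624983 -0.06984948] btn [ 0.55009392 -0.17856301] res [[0.0005, 0.0003], [0.0003, -0.0014], [0.0041, 0.0004], [-0.0008, 0.0072], [-0.0041, -0.0066]]
yaw -0.354316883979193 t [ 0.61491857 -0.12986704] wheel [ 0.59475071 -0.06909487] btn [ 0.54912122 -0.1780304 ] res [[-0.0033, -0.0003], [-0.0018, -0.0023], [0.001, 0.0031], [-0.0013, 0.0036], [0.0014, -0.0002], [0.0018, -0.0022], [0.0049, 0.0002], [-0.0002, 0.0062], [-0.0025, -0.008]]
```

```bash
cat >> h.py <<'E'
W=np.array([.595,-.068]);BTN=np.array([.549,-.1765]);YAW=-.357;TIP=manip.tcp_to_tips
def quat(phi): # tool down, y axis along -radial(phi)
    y=-np.array([np.cos(phi),np.sin(phi),0]);z=np.array([0,0,-1.]);q=R.from_matrix(np.c_[np.cross(y,z),y,z]).as_quat();return [q[3],*q[:3]]
def pt(phi,z,r=.063): return [*(W+r*np.array([np.cos(phi),np.sin(phi)])),z+TIP]
def tabs(): # station angle of blue / yellow tabs (deg)
    c=vision.read_camera("top");o={}
    for n,lo,hi in(("blue",(105,120,60),(125,255,255)),("yellow",(24,150,120),(33,255,255)),("red",(0,190,100),(6,255,255))):
        b=blobs(mask(c,lo,hi,(295,130,355,225)))
        if b:
            p=ray(c,*max(b,key=lambda t:t[0])[1],.07)[:2]-W;o[n]=round(float(np.degrees(np.arctan2(p[1],p[0])-YAW))%360,1)
    return o,c
def click(a=231.4,b=180.,n=7,up=.115,low=.051):
    A=np.radians(np.linspace(a,b,n))+YAW
    manip.movel(pt(A[0],up),quat(A[0]),.3);manip.movel(pt(A[0],low),speed=.15);f0=np.array(manip.get_force());m=0
    for p in A[1:]:
        manip.movel(pt(p,low),quat(p),.06);m=max(m,np.linalg.norm(np.array(manip.get_force())-f0))
    manip.sleep(.2);manip.movel(pt(A[-1],up),speed=.2)
    print("t",manip.get_time_s(),"dF",m)
E
python3 - <<'E'
from h import *
print(tabs()[0])
A=np.radians(231.4)+YAW
for d in(231.4,205,180):
    p=np.radians(d)+YAW;print(d,np.round(kinematics.solve_ik(pt(p,.051),quat(p)),2))
manip.gripper_close(20)
manip.move_pose(pt(A,.15),quat(A));print(manip.get_time_s(),manip.get_gripper_width())
click()
o,c=tabs();print(o,manip.get_time_s(),manip.get_joint_positions());cv2.imwrite("pics/c1.png",cv2.resize(c["pixels"][130:225,295:400,::-1],None,fx=5,fy=5))
E
```

```text
{'blue': 153.0, 'yellow': 52.2, 'red': 255.1}
231.4 [-0.3   0.55  0.49  2.01 -0.4   0.67  0.98]
205 [-0.36  0.53  0.49  2.05 -0.4   0.66  0.47]
180 [-0.43  0.54  0.51  2.04 -0.42  0.66  0.  ]
4.4083 0.00021021788599937094
t 7.7667 dF 3.5982366826671153
{'yellow': 5.8} 7.8167 [-0.7125195   0.54644354  0.90890487  2.02463885 -0.57857143  0.84851654
  0.1705481 ]
```

View pics/c1.png

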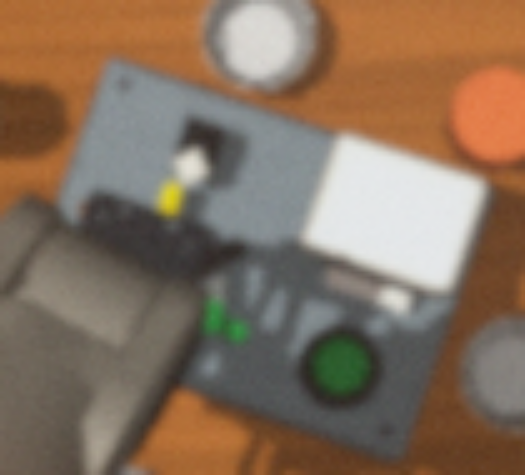

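Yellow is now at the pointer, at about (172,197) in the crop, and the push was only 3.6 N. I'll do two more clicks and check after each.

```bash
python3 - <<'E'
from h import *
click();s=vision.read_camera("side");click()
manip.movel([*BTN,.125+TIP],speed=.25);manip.sleep(.3)
o,c=tabs();s2=vision.read_camera("side");print(o,manip.get_time_s(),manip.get_eef_pos())
k=lambda i,x,y,f:cv2.resize(i["pixels"][y:y+70,x:x+110,::-1],None,fx=f,fy=f,interpolation=cv2.INTER_CUBIC)
cv2.imwrite("pics/c3.png",np.vstack([np.hstack([k(s,260,170,3.6),k(s2,260,170,3.6)]),np.hstack([k(c,295,145,3.6)]*2)]))
E
```

```text
t 11.9583 dF 1.5123583208840288
t 16.15 dF 1.4915104546431106
{'blue': 6.3, 'yellow': 260.6, 'red': 109.8} 17.225 [ 0.54912913 -0.17561599  0.14395358]
```

View pics/c3.png

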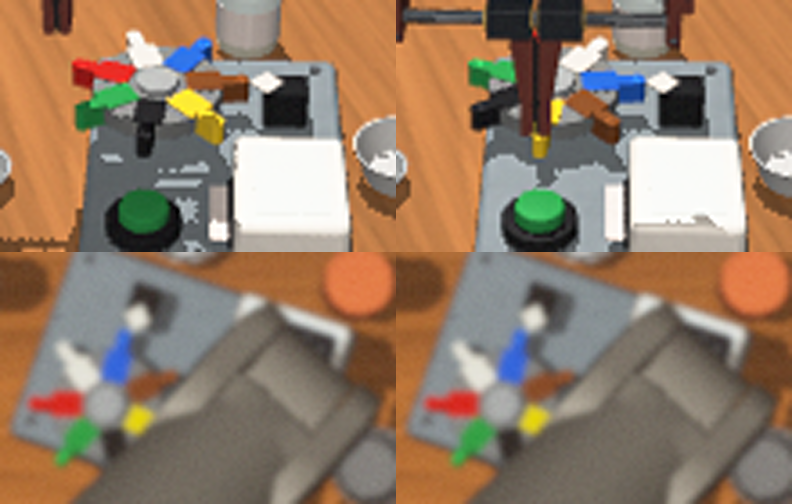

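Blue is at the pointer in both views, at about (118,350) in the crop. My angle reads +6°, so before pressing I'll check whether it's really seated, independent of the centre estimate, by comparing the vectors between tabs with the first picture.

```bash
python3 - <<'E'
from h import *
manip.movel([.50,-.26,.26],speed=.35);manip.sleep(.2)
c=vision.read_camera("top");s=vision.read_camera("side")
def cen(c,pix,box,z=.07):
    d=dict(c);d["pixels"]=pix;o={}
    for n,lo,hi in(("blue",(105,120,60),(125,255,255)),("yellow",(24,150,120),(33,255,255)),("red",(0,190,100),(6,255,255)),("green",(45,120,40),(80,255,255))):
        b=blobs(mask(d,lo,hi,box),15)
        if n=="green": b=[t for t in b if np.linalg.norm(ray(d,*t[1],z)[:2]-W)<.08]
        if b: t=max(b,key=lambda t:t[0]);o[n]=(t[0],ray(d,*t[1],z)[:2])
    return o
idx=dict(blue=0,red=2,green=3,yellow=5)
for cam,nm,box in((c,"top",(295,130,355,225)),(s,"side",(270,170,345,222))):
    for lab,pix in(("old",cv2.imread(f"pics/{nm}0.png")[:,:,::-1].copy()),("new",cam["pixels"])):
        o=cen(cam,pix,box);k=list(o);P=np.array([o[i][1] for i in k]);a=np.array([idx[i] for i in k])*2*np.pi/7
        # p = ctr + r*exp(i(a+th)): linear LSQ
        M=np.c_[np.ones(len(a)),np.exp(1j*a)];x,*_=np.linalg.lstsq(M,P[:,0]+1j*P[:,1],rcond=None)
        print(nm,lab,[(i,o[i][0]) for i in k],"ctr",x[0].round(4),"r",abs(x[1]).round(4),"theta",np.degrees(np.angle(x[1])-YAW).round(1),"res",abs(M@x-P[:,0]-1j*P[:,1]).round(4))
print(manip.get_time_s())
k=lambda i,x,y:cv2.resize(i["pixels"][y:y+80,x:x+110,::-1],None,fx=3.6,fy=3.6,interpolation=cv2.INTER_CUBIC)
cv2.imwrite("pics/c4.png",np.hstack([k(c,295,135),k(s,260,165)]))
E
```

```text
top old [('blue', 71), ('yellow', 75), ('red', 46), ('green', 65)] ctr (0.5943-0.0671j) r 0.0366 theta 153.5 res [0.0004 0.0004 0.0005 0.0006]
top new [('blue', 76), ('yellow', 82), ('red', 39), ('green', 60)] ctr (0.5942-0.0676j) r 0.0368 theta 5.3 res [0.0008 0.0003 0.0014 0.0009]
side old [('blue', 86), ('yellow', 61), ('red', 82), ('green', 108)] ctr (0.5953-0.0745j) r 0.0405 theta 153.5 res [0.001  0.0019 0.0012 0.0024]
side new [('blue', 102), ('yellow', 71), ('red', 61), ('green', 27)] ctr (0.5993-0.0743j) r 0.0363 theta 3.1 res [0.0029 0.0031 0.0057 0.0058]
18.1083
```

View pics/c4.png

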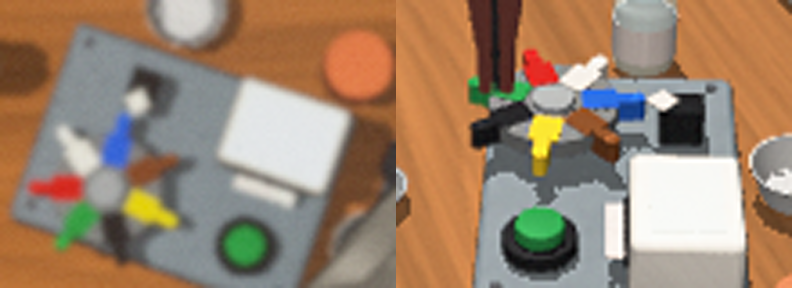

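The wheel centre agrees at (0.594,-0.067), but the wheel sits about 6° short of its click. I'll check whether it's still creeping.

```bash
cat >> h.py <<'E'
def theta():
    c=vision.read_camera("top");idx=dict(blue=0,red=2,green=3,yellow=5);P=[];a=[]
    for n,lo,hi in(("blue",(105,120,60),(125,255,255)),("yellow",(24,150,120),(33,255,255)),("red",(0,190,100),(6,255,255)),("green",(45,120,40),(80,255,255))):
        b=[(t[0],ray(c,*t[1],.07)) for t in blobs(mask(c,lo,hi,(295,130,355,225)),15)]
        b=[t for t in b if np.linalg.norm(t[1][:2]-W)<.08]
        if b: p=max(b,key=lambda t:t[0])[1];P.append(p[0]+1j*p[1]);a.append(idx[n]*2*np.pi/7)
    M=np.c_[np.ones(len(a)),np.exp(1j*np.array(a))];x,*_=np.linalg.lstsq(M,np.array(P),rcond=None)
    return round(float(np.degrees(np.angle(x[1])-YAW)),1),len(a)
E
python3 - <<'E'
from h import *
print(theta());manip.sleep(1);print(theta(),manip.get_time_s())
E
```

```text
(5.2, 4)
(5.2, 4) 19.2083
```

```bash
python3 - <<'E'
from h import *
click(187,173,5)
manip.movel([.50,-.26,.2],speed=.35);manip.sleep(.2)
print(theta(),manip.get_time_s())
E
```

```text
t 22.4167 dF 2.2058109149189713
(1.4, 4) 23.4833
```

```bash
python3 - <<'E'
from h import *
click(186,170.9,5)
manip.movel([.50,-.26,.2],speed=.35);manip.sleep(.2)
print(theta(),theta(),manip.get_time_s())
E
```

```text
t 26.6083 dF 1.4535545914554755
(-1.1, 4) (-1.1, 4) 27.7333
```

The wheel now reads -1.1°, against a calibrated rest of -0.8°, so blue is seated. Now the button.

```bash
python3 - <<'E'
from h import *
manip.movel([*BTN,.09+TIP],speed=.3);manip.movel([*BTN,.063+TIP],speed=.08);f0=manip.get_force()[2]
z=.063
while z>.0485:
    z-=.001;manip.movel([*BTN,z+TIP],speed=.03);f=manip.get_force()[2]-f0
    print(round(z,4),round(f,2),round(manip.get_eef_pos()[2]-TIP,4))
    if f>11: break
manip.sleep(.2);print(manip.get_force()[2]-f0)
manip.movel([*BTN,.13+TIP],speed=.15);manip.movel([.50,-.26,.2],speed=.35);manip.sleep(.3)
print(theta(),manip.get_time_s())
c=vision.read_camera("top");s=vision.read_camera("side")
cv2.imwrite("pics/c5.png",np.hstack([cv2.resize(i["pixels"][y:y+150,x:x+160,::-1],None,fx=2.5,fy=2.5) for i,x,y in((c,270,120),(s,235,145))]))
E
```

```text
0.062 1.22 0.0622
0.061 0.66 0.0611
0.06 1.23 0.0601
0.059 2.38 0.059
0.058 5.32 0.0584
0.057 15.37 0.0582
15.179764238135856
(-1.0, 4) 31.9667
```

View pics/c5.png

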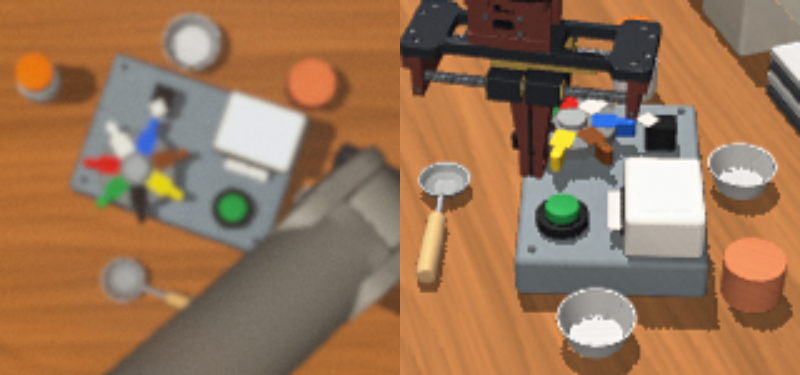

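The press went hard at 15 N, but at a tip height of 58 mm where I expected 54 mm. I'll repeat it with the force zeroed well above the button and a picture at the bottom, to confirm the full 6 mm travel.

```bash
python3 - <<'E'
from h import *
manip.movel([*BTN,.09+TIP],speed=.3);manip.movel([*BTN,.072+TIP],speed=.1);manip.sleep(.3)
F=lambda:np.array(manip.get_force());f0=np.mean([F() for _ in range(5)],0)
s0=vision.read_camera("side");z=.067
while z>.0495:
    manip.movel([*BTN,z+TIP],speed=.03);manip.sleep(.05);f=F()-f0
    print(round(z,4),f.round(2),round(manip.get_eef_pos()[2]-TIP,4))
    if f[2]>18: break
    z-=.001
s=vision.read_camera("side");print(manip.get_wrist_torque(),manip.get_eef_pos(),BTN)
manip.movel([*BTN,.13+TIP],speed=.15)
print(manip.get_time_s())
cv2.imwrite("pics/c6.png",np.hstack([cv2.resize(i["pixels"][195:255,270:350,::-1],None,fx=5,fy=5,interpolation=cv2.INTER_CUBIC) for i in(s0,s)]))
E
```

```text
0.067 [ 0.06  1.57 -0.49] 0.0668
0.066 [-0.77  0.9   0.03] 0.066
0.065 [-0.24  0.78  0.06] 0.065
0.064 [-0.33  1.81  1.05] 0.0641
0.063 [0.51 1.3  1.53] 0.0631
0.062 [0.31 0.83 2.46] 0.0621
0.061 [0.18 0.15 3.06] 0.0611
0.06 [-0.16  0.46  3.33] 0.0601
0.059 [-0.02  0.27  3.98] 0.0591
0.058 [0.08 1.55 7.65] 0.0584
0.057 [-3.14  2.53 16.52] 0.0582
0.056 [-6.45  4.35 26.04] 0.058
[ 0.8816263   1.4615616  -0.00542885] [ 0.54918001 -0.17662566  0.07698847] [ 0.549  -0.1765]
37.7
```

View pics/c6.png

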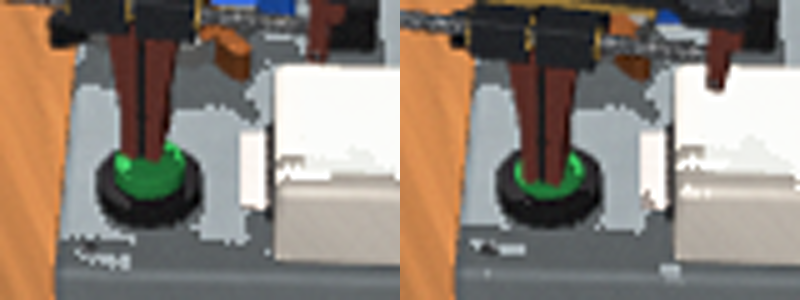

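The force rises from about 1 N at 64 mm to about 5 N at 58 mm, then hits a hard stop. That's the full 6 mm travel, and the picture shows the button sunk into its collar. Last check, then hand in.

```bash
python3 - <<'E'
from h import *
from bench import job_done
manip.movel([.50,-.26,.2],speed=.35);manip.sleep(.3)
t=theta();c=vision.read_camera("top");print(t,manip.get_time_s())
a=cv2.imread("pics/top0.png")[:,:,::-1]
for n,lo,hi,b in(("jar",(5,200,180),(15,255,255),(270,135,297,165)),("cutter",(3,120,150),(9,210,255),(380,138,410,168)),("cupd",(0,0,150),(180,40,255),(330,120,362,149)),("spoon",(15,80,150),(25,200,255),(330,230,370,252))):
    d=dict(c);d["pixels"]=a.copy();print(n,[max(blobs(mask(x,lo,hi,b)) or [(0,np.zeros(2))],key=lambda t:t[0])[1].round(1) for x in(d,c)])
if abs(t[0]+.8)<1.5: print(job_done())
E
```

```text
(-1.1, 4) 38.5667
jar [array([282.8, 147.8]), array([282.9, 147.7])]
cutter [array([393.8, 160.8]), array([391.6, 160.3])]
cupd [array([347. , 137.4]), array([347.7, 136.8])]
spoon [array([348.8, 242.7]), array([340.1, 239.5])]
the job is handed in; nothing more can be done
None
```

The job is handed in: blue is seated at the pointer after three clockwise clicks and two small seating nudges. The green button was then pushed right down twice (the second push was to confirm full travel) and released, finishing at 38.6 s. The jar and far cup read unmoved; the cutter and spoon readings shifted 2 and 9 px, the spoon being partly hidden by the arm in my last full view, and I did not measure the other cups.

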